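# Seat a rail in the drilling jig and clamp it

### The job

The aluminium rail lying loose on the drilling jig has to be made ready for drilling: with your fingertips slide it along the plate until its long side is flat against the fence and its far end is up against the end stop, then press the toggle clamp's handle all the way down so that the clamp holds the rail there. Push the rail, do not pick it up, and leave everything else on the counter and the jig where it is.

Things in the scene. Friction and masses are not known exactly. Their poses are not given: they have to be found in the camera images.
- jig: Drilling jig bolted to the counter, elsewhere each time (turned up to 0.22 rad). Dark steel plate 320 (x) x 280 (y) x 15 mm thick. Origin: centre of its underside, on the counter; x away from the robot, y left. Fence, end stop, bush plate and toggle clamp (at x = +50, behind the fence) stand on it; else the plate on the -y side of the fence is bare but for the rail.
- fence_mid (a point): Middle of the straight steel fence's face, at plate height: (0, +20, 15) mm in the jig's frame, same axes. The fence runs along the jig's x from -150 to +150 mm, its face looks to -y; it is 18 mm thick, its top 24 mm above the plate.
- stop: Dark steel end stop fixed on the fence, 90 to 130 mm to the jig's +x side, turned like the jig. 24 mm long in x; before the fence it is a block 35 mm wide in y and 24 mm high, with a bridge over the fence up to 33 mm above the plate. Origin: on its striking face (looks to -x), at plate height, where it meets the fence's face.
- rail: The workpiece: aluminium box section 180 (x) x 40 (y) x 20 mm high, 0.18 to 0.35 kg, loose and flat on the jig plate, 30 to 95 mm clear of the fence, 15 to 105 mm short of the stop, turned up to 0.22 rad against the jig. Origin: centre of its underside (15 mm above the counter); x along it to the end that goes to the stop, y to the fence. Slides at a few newtons.
- rail_far (a point): Lower corner of the rail at the stop end, fence side: (+90, +20, 0) mm in the rail's frame.
- rail_near (a point): Lower corner of the rail at the robot end, fence side: (-90, +20, 0) mm in the rail's frame.
- clamp (a joint): Toggle clamp handle's angle, rad: 0 fully down (level, clamped), starts raised at 0.75 to 0.95. The handle turns in the jig's y-z plane about clamp_hinge, points to the jig's +y and rises by this angle. Pressed on its upper side with 3 to 6 N near the end of the grip it goes down; it stays where it is left, and has a firm stop at 0. It moves the clamp arm too.
- clamp_hinge (a point): Axis of the clamp's handle: (+50, +93, 54) mm in the jig's frame; the axis runs along the jig's x.
- clamp_grip (a point): Point on the upper face of the black handle grip, 95 mm from the hinge axis along the handle and 7 mm above the handle's middle line. The grip is 24 mm wide (x), 14 mm thick and reaches from 40 to 125 mm from the hinge.
- bush_plate (a point): Centre of the bush plate's underside: a dark plate 30 (x) x 46 (y) x 12 mm with a drill bush, on top of the fence at the jig's x = -5 mm, y from -8 to +38 mm; underside 24 mm above the plate, so a seated rail passes under it with 4 mm to spare.
- clamp_foot (a point): Centre of the underside of the clamp arm's rubber foot, 13 mm across. At joint 0 it bears on the rail's top at (+50, 0, 35) mm in the jig's frame. When open the arm, 16 mm wide, stands up over the fence at the jig's x = +50 mm, up to 130 mm above the counter, between y = 15 and y = 85 mm.
- offcut: Bystander: piece of 40 x 20 mm box section, 70 mm high, standing on end on the jig plate behind the fence, robot end. Origin under its centre.
- bush: Bystander: steel drill bush, ring of 26 mm, 20 mm high, on the jig plate behind the fence, far end. Origin under its centre.
- tin: Bystander: open steel cup 64 mm across, 45 mm high, on the counter to the right. Origin under its centre.
- oil: Bystander: white oil bottle 52 mm across, 130 mm high, on the counter to the left. Origin under its centre.
- screwdriver: Bystander: screwdriver 200 mm long on the counter to the left. Origin under its centre.
- drill: Bystander: blue cordless drill lying on its side on the counter to the right, about 250 x 200 mm, 62 mm high. Origin under the motor's housing.
Mind the look-alikes: they are no part of the job. Several things have the shape of the rail; the one meant has the colours described above.

How it is judged:
By the outcome, as a careful person would: the job done as asked, in the order asked, and still so for the second after the job is handed in, with the robot touching nothing.
It also fails if it takes over 67 s, if anything falls off the work surface, if the arm or the gripper's body presses on something with over 40 N, if the wrist force passes 120 N, or if a joint passes its speed limit or range.

### The arm

A 7-joint arm with a two-finger parallel gripper is mounted at the origin on the work surface. World frame = base frame: x ahead of the robot, y to its left, z up, the work surface at z = 0. Lengths are in m, angles in rad, forces in N, time in s.
With the tool pointing down it reaches from about 0.425 to 0.925 m from the base axis. Payload 6.8 kg.
Tool frame: the origin (TCP) lies at the very end of the fingers, on their centre line; the grasp point (between the pads) lies 19 mm behind it; z points along the fingers, y is the line along which they close (so a half turn about z gives the same grasp; the last joint's range is limited). The gripper opens to 85 mm and grips with 20 to 120 N. Pads are 22 mm wide; open, the fingers measure 114 mm over their backs; the gripper's body (76 mm by 85 mm) begins 54 mm behind the grasp point. The pads swing forward as they close: fully open they stand 13 mm farther back than shut.
Start: joints at [-1.264, 0.477, 0.022, 1.555, -0.011, 1.109, -0.083], TCP at [0.272, 0.618, 0.231] pointing down, gripper open.
Joint ranges: [-2.96, 2.96], [-0.34, 2.1], [-1.41, 1.46], [0.24, 2.44], [-1.37, 4.51], [0.17, 1.92], [-2.96, 2.96]. Speed limits (rad/s): [2.39, 2.39, 3.14, 3.14, 3.14, 3.14, 3.14].

### API

Orientations are given as a rotation vector (axis times angle).
In Python, from bench import r gives the robot as it stands.
- The arm moves only by the shell command python3 -m jog 'ROWS' [FORCE]. ROWS is JSON, a list of rows, each an object of numbers: "fingers": the finger opening in m, from 0 to 0.0854; "x", "y", "z": the shift along the tool's x, y, z in m; "rx", "ry", "rz": the turn, a rotation vector about the tool's x, y, z in degrees. In form: [{"fingers": .., "x": .., "y": .., "z": .., "rx": .., "ry": .., "rz": ..}, ...]. A call has 1 to 8 rows; each row shifts and turns the commanded pose from where the row before left it, along the tool's axes as they then stand; what a row does not reach is not made up. A row lasts 1/8 s, in which the tool goes at most 62.5 mm and 10.7 degrees, less where a joint would pass 70% of its speed; a pose out of reach is approached as far as the arm can. A call is refused whole if a number of a shift passes 0.0625 or a number of a turn 10.7, either way. A call with a gripper value outside its range is refused whole. The fingers move at their own pace and stop on an object; FORCE is the grip in N (left out, the last holds). Time passes only in rows, so rows that do not move let the fingers close. It gives the time, the measured TCP pose, the force, the opening and the grip force at its end, in the units of the state.
- r.get_obs(): the state, without advancing time (a new reading comes with each control period).
- r.grab_frame(name): name is "scene" or "top" or "wrist"; returns (picture, depth): 480x640x3 uint8, red, green, blue; 480x640 float32, m along the optical axis (not along the pixel's ray), 0 where there is no reading.
- r.get_calibration(name): a dict with "mtx" (3x3 intrinsics, pixels), "extrinsics" (4x4, takes a point from camera to world coordinates). Camera axes: x right, y down, z forward; pixel columns grow to the right and rows downward; lengths in m; the calibration is good to about 2 mm. A picture is of the moment at which its call begins: read the wrist's pose just before it. get_calibration takes no time and is no camera call; for the wrist camera it gives the pose at the moment of the call.
- r.hand_in(): hands the job in; it is judged then, once.
Trained networks look in the newest picture that a camera, given by its name, has taken for a name from the list of things; names that differ only in an ending like _2 or _b are one class to them, and where a whole thing is asked for, a point or a joint stands for the part that bears it (a point fixed in the world has none). Each returns a list of dicts, best first, with "score" (0 to 1); they miss things now and then, are a little off and sometimes report something else, mostly with a low value. They report only what shows in the picture. A call takes as long as a camera call. They do not tell look-alikes from the thing itself.
- r.search_frame(target, camera): "xyz" ([x, y, z] in m, in world coordinates, good to about 4 mm: the middle of the surface that is visible of it).
- r.landmark_of(target, camera): "xyz" ([x, y, z] in m, in world coordinates, good to about 4 mm: a listed point, or the origin of a listed thing).
The state is a dict: "clock": time; "joints": joint angles; "qvel": joint speeds; "tau": joint torques, N m; "tcp_pos": TCP position; "orientation": TCP orientation; "contact_force": force on the tool from outside, world axes, zero at the start; "moment": the same for the moment, N m; "grip_width": finger opening in m; "gripper_force": force on a finger pad.
Only numpy, scipy, OpenCV 4.12 (cv2) and the standard library are available. Lean on these libraries where they do the work, as an engineer would, in place of code of your own. Each camera call takes 0.05 s, during which the arm holds its last target. There are 200 camera calls.

## Working session

There is one attempt and no reset: what is moved stays moved. The work goes in short steps, Python scripts to look and compute and a shell command to move; the robot and the scene stay as the last step left them, time stands still between calls to the robot, and variables do not carry over. Pictures are saved under pics/ and viewed, at most 10 in all, crops included, and the job is handed in when it is done.

```bash
ls; mkdir -p pics; cat > h.py <<'E'
import numpy as np, cv2
from scipy.spatial.transform import Rotation as R
from bench import r
def proj(p,cam):
    c=r.get_calibration(cam); T=np.linalg.inv(np.array(c["extrinsics"])); q=T[:3,:3]@np.array(p)+T[:3,3]; u=np.array(c["mtx"])@q; return (u[:2]/u[2]).round().astype(int)
def best(f,t,cam,n=2):
    return [(np.round(d["xyz"],4).tolist(),round(d["score"],2)) for d in f(t,cam)[:n]]
E
python3 - <<'E'
from h import *
for c in("top","scene"):
    im,d=r.grab_frame(c); cv2.imwrite(f"pics/{c}1.png",im[:,:,::-1])
    for t in["jig","fence_mid","stop","rail","rail_far","rail_near","clamp_hinge","clamp_grip","bush_plate"]:
        b=best(r.landmark_of,t,c,3); print(c,t,b,[proj(x[0],c).tolist() for x in b])
o=r.get_obs();print(o)
E
```

```text
pics
top jig [([0.6223, -0.0826, -0.0083], 0.77)] [[347, 182]]
top fence_mid [([0.6202, -0.0612, 0.0087], 0.84), ([0.5842, -0.1535, 0.0158], 0.55)] [[338, 181], [379, 197]]
top stop [([0.7459, -0.0711, 0.0139], 0.74)] [[343, 126]]
top rail [([0.2379, -0.2843, -0.0011], 0.97), ([0.5822, -0.1545, 0.0142], 0.87), ([0.4084, 0.202, 0.0067], 0.65)] [[438, 358], [380, 198], [216, 273]]
top rail_far [([0.6781, -0.1376, 0.0142], 0.68), ([0.3778, 0.1125, 0.0003], 0.67), ([0.1721, -0.3473, 0.0025], 0.59)] [[372, 156], [256, 288], [469, 391]]
top rail_near [([0.4943, -0.121, 0.0173], 0.9), ([0.4644, 0.2669, 0.0005], 0.88), ([0.3209, -0.2544, 0.0006], 0.68)] [[364, 237], [189, 248], [424, 319]]
top clamp_hinge [([0.6781, 0.0003, 0.0572], 0.9), ([0.585, -0.1537, 0.0162], 0.72)] [[310, 149], [379, 197]]
top clamp_grip [([0.686, 0.0578, 0.1306], 0.87), ([0.6754, -0.1342, 0.014], 0.56)] [[281, 133], [371, 157]]
top bush_plate [([0.6134, -0.066, 0.0389], 0.87)] [[340, 181]]
scene jig [] []
scene fence_mid [([0.6161, -0.0611, 0.0133], 0.75), ([0.6173, -0.0818, 0.0037], 0.16)] [[293, 316], [283, 318]]
s
[... 813 characters left out ...]
8]]
{'clock': 1.0, 'joints': array([-1.26411821,  0.47696986,  0.02238611,  1.55540378, -0.01150385,
        1.10930352, -0.08311256]), 'qvel': array([ 0.00061509,  0.00021355,  0.0016407 , -0.00212907,  0.00021035,
       -0.00039072,  0.00083653]), 'tau': array([ 7.86602541e-04, -5.96316826e+01,  1.60654038e+00, -2.81546044e+01,
        1.24318144e-02,  1.21093879e-03,  5.74031873e-06]), 'tcp_pos': array([0.27200697, 0.61778373, 0.23132626]), 'orientation': array([-6.46903247e-01, -3.07424867e+00, -7.31804033e-05]), 'contact_force': array([0.99381311, 0.12426439, 0.42054041]), 'moment': array([-0.0154993 ,  0.02404397,  0.03898494]), 'gripper_force': 0.0, 'grip_width': 0.08565741321431286}
```

```bash
python3 - <<'E'
import cv2
a=cv2.imread("pics/top1.png"); cv2.imwrite("pics/top1c.png",cv2.resize(a[80:280,220:460],None,fx=3,fy=3,interpolation=cv2.INTER_CUBIC))
E
```

```text
(no output)
```

View pics/top1.png

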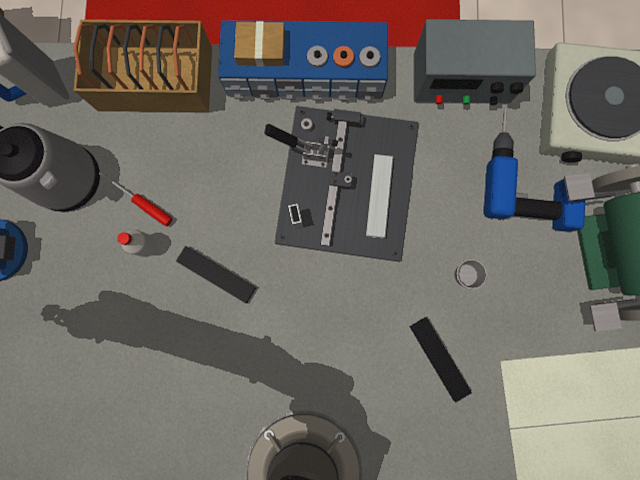

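View pics/top1c.png

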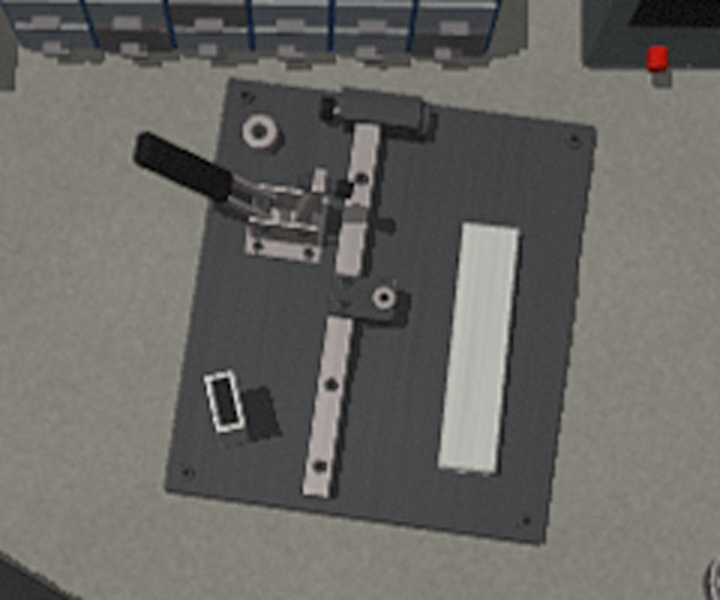

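Rail: the silver bar on the jig at (380,197). Look-alikes: the dark bars at (216,273) and (440,358), and the short upright offcut at (295,213). The crop confirms the choice: the silver bar lies to the right of the fence (fence from about (341,122) to (327,243)), the stop is at (346,117) and the raised black handle at (280,135).

```bash
cat >> h.py <<'E'
def dep(uv,z,cam,T=None):
    c=r.get_calibration(cam); T=np.array(c["extrinsics"]) if T is None else T
    q=T[:3,:3]@np.linalg.inv(np.array(c["mtx"]))@np.array([uv[0],uv[1],1.]); return T[:3,3]+q*(z-T[2,3])/q[2]
E
python3 - <<'E'
from h import *
P=np.array([dep((u/3+220,v/3+80),.015,"top")[:2] for u,v in[(230,78),(597,127),(546,544),(165,490)]])
print(P.round(4),"c",P.mean(0).round(4))
ex=(P[0]+P[1]-P[2]-P[3]); ey=P[0]+P[3]-P[1]-P[2]
print(np.arctan2(ex[1],ex[0]),np.arctan2(-ey[0],ey[1]),np.linalg.norm(ex)/2,np.linalg.norm(ey)/2)
im=cv2.imread("pics/top1.png"); g=cv2.cvtColor(im,cv2.COLOR_BGR2GRAY); m=np.zeros_like(g); m[145:245,360:400]=g[145:245,360:400]>150
pts=np.argwhere(m)[:,::-1]
W=np.array([dep(p,.035,"top")[:2] for p in pts]); b=cv2.minAreaRect((W*1000).astype(np.float32)); print(b)
# fence top
m[:]=0; m[185:246,315:345]=g[185:246,315:345]>120
W=np.array([dep(p,.039,"top")[:2] for p in np.argwhere(m)[:,::-1]]); print("fence",cv2.minAreaRect((W*1000).astype(np.float32)))
S=np.array(r.get_calibration("top")["extrinsics"]);print(S[:3,3])
E
```

```text
[[ 0.7919  0.0347]
 [ 0.7578 -0.2419]
 [ 0.4431 -0.204 ]
 [ 0.4767  0.0735]] c [ 0.6174 -0.0844]
-0.12122010075469107 -0.12150873604452261 0.3172440138056972 0.27914820118247086
((584.6419677734375, -151.2833709716797), (39.561767578125, 179.2710418701172), 84.84783935546875)
fence ((538.1577758789062, -42.54582977294922), (17.01104164123535, 130.1286163330078), 83.05503845214844)
[ 0.34955423 -0.03490475  1.08123966]
```

```bash
cat >> h.py <<'E'
C=np.array([.617,-.0835]); A=-.1214
def J(x,y): # jig mm -> world
    c,s=np.cos(A),np.sin(A); return C+np.array([c*x-s*y,s*x+c*y])/1000
def where():
    o=r.get_obs(); p=o["tcp_pos"]; c,s=np.cos(A),np.sin(A); d=(p[:2]-C)*1000
    return o,np.array([c*d[0]+s*d[1],-s*d[0]+c*d[1],p[2]*1000])
def go(x,y,z): # jig mm target -> tool-frame shift, tool yaw error
    o,j=where(); M=R.from_rotvec(o["orientation"]).as_matrix()
    w=np.append(J(x,y),z/1000)-o["tcp_pos"]
    print("t",round(o["clock"],2),"jig",j.round(1),"shift tool mm",(M.T@w*1000).round(1),"tool-y yaw vs jig deg",round(np.degrees(np.arctan2(M[1,1],M[0,1])-A),2),"tilt",M[:,2].round(3))
E
python3 -m jog '[{"fingers":0,"x":-0.0625,"rz":5.3},{"x":-0.0625,"rz":5.3},{"x":-0.0625,"rz":5.3},{"x":-0.0625,"rz":5.3},{"x":-0.0625,"rz":5.3},{"x":-0.0625,"rz":5.3},{"x":-0.0625,"rz":5.3},{"x":-0.0625,"rz":5.3}]' && python3 -c "
from h import *
go(-24,-120,150)"
```

```text
validation failed for argument at $[0]...
```

```bash
python3 -m jog '[{"fingers":0.0,"x":-0.0625,"y":0.0,"z":0.0,"rx":0.0,"ry":0.0,"rz":5.3}]'; python3 -c "
from h import *
go(-24,-120,150)"
```

```text
clock: 1.12
tcp_pos: [0.3231, 0.5962, 0.2312]
orientation: [-0.774, -3.04, -0.002]
contact_force: [2.1, 0.6, -0.6]
grip_width: 0.0697
gripper_force: 0.0
t 1.12 jig [-374.1  639.1  231.2] shift tool mm [-605.3 -577.    78.3] tool-y yaw vs jig deg 68.4 tilt [-0.004  0.002 -1.   ]
```

```bash
python3 -m jog '[{"fingers":0.0,"x":-0.0625,"y":0.0,"z":0.0,"rx":0.0,"ry":0.0,"rz":5.3},{"fingers":0.0,"x":-0.0625,"y":0.0,"z":0.0,"rx":0.0,"ry":0.0,"rz":5.3},{"fingers":0.0,"x":-0.0625,"y":0.0,"z":0.0,"rx":0.0,"ry":0.0,"rz":5.3},{"fingers":0.0,"x":-0.0625,"y":0.0,"z":0.0,"rx":0.0,"ry":0.0,"rz":5.3},{"fingers":0.0,"x":-0.0625,"y":0.0,"z":0.0,"rx":0.0,"ry":0.0,"rz":5.3},{"fingers":0.0,"x":-0.0625,"y":0.0,"z":0.0,"rx":0.0,"ry":0.0,"rz":5.3},{"fingers":0.0,"x":-0.0625,"y":0.0,"z":0.0,"rx":0.0,"ry":0.0,"rz":5.3},{"fingers":0.0,"x":-0.0625,"y":0.0,"z":0.0,"rx":0.0,"ry":0.0,"rz":5.3}]'; python3 -c "
from h import *
go(-24,-125,150)"
```

```text
clock: 2.12
tcp_pos: [0.6597, 0.2299, 0.2313]
orientation: [1.838, 2.547, 0.001]
contact_force: [0.9, -0.7, -0.4]
grip_width: 0.0
gripper_force: 0.0
t 2.12 jig [  4.5 316.3 231.3] shift tool mm [-386.7 -214.6   81.2] tool-y yaw vs jig deg 25.33 tilt [ 0.  0. -1.]
```

```bash
python3 -m jog '[{"fingers":0.0,"x":-0.053,"y":-0.0156,"z":0.01,"rx":0.0,"ry":0.0,"rz":3.17},{"fingers":0.0,"x":-0.053,"y":-0.0156,"z":0.01,"rx":0.0,"ry":0.0,"rz":3.17},{"fingers":0.0,"x":-0.053,"y":-0.0156,"z":0.01,"rx":0.0,"ry":0.0,"rz":3.17},{"fingers":0.0,"x":-0.053,"y":-0.0156,"z":0.01,"rx":0.0,"ry":0.0,"rz":3.17},{"fingers":0.0,"x":-0.053,"y":-0.0156,"z":0.01,"rx":0.0,"ry":0.0,"rz":3.17},{"fingers":0.0,"x":-0.053,"y":-0.0156,"z":0.01,"rx":0.0,"ry":0.0,"rz":3.17},{"fingers":0.0,"x":-0.053,"y":-0.0156,"z":0.01,"rx":0.0,"ry":0.0,"rz":3.17},{"fingers":0.0,"x":-0.053,"y":-0.0156,"z":0.01,"rx":0.0,"ry":0.0,"rz":3.17}]'; python3 -c "
from h import *
go(-24,-125,27)
im,d=r.grab_frame('wrist');cv2.imwrite('pics/w1.png',im[:,:,::-1])
for t in['stop','rail_far','rail_near','rail','fence_mid','jig']:
  for p,s in best(r.landmark_of,t,'wrist',1):
    d=np.array(p[:2])-C;c,s_=np.cos(A),np.sin(A);print(t,s,'jig',((c*d[0]+s_*d[1])*1000).round(1),((-s_*d[0]+c*d[1])*1000).round(1),p[2])"
```

```text
clock: 3.12
tcp_pos: [0.5901, -0.2032, 0.1512]
orientation: [2.351, 2.083, 0.001]
contact_force: [0.4, -1.0, -0.2]
grip_width: 0.0001
gripper_force: 0.0
t 3.12 jig [ -12.2 -122.1  151.2] shift tool mm [ -2.9 -11.9 124.2] tool-y yaw vs jig deg 0.04 tilt [ 0.001 -0.    -1.   ]
rail_far 0.66 jig 63.1 -48.5 0.0129
rail_near 0.65 jig -118.8 -57.3 0.0169
rail 0.71 jig -24.0 -71.1 0.0127
fence_mid 0.41 jig 68.5 -49.7 0.0129
jig 0.65 jig 0.6 4.2 0.0014
```

View pics/w1.png

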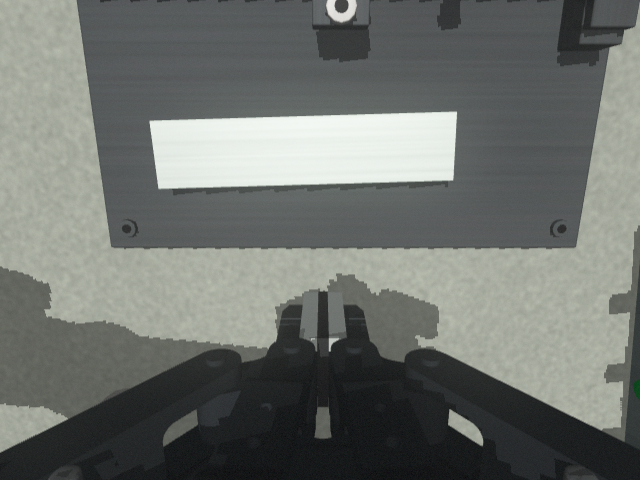

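The wrist view shows the silver rail from (150,120) to (457,180) and the stop block at about (590,45); the closed fingertips are at (323,315), clear of the rail. Descend beside the rail and push.

```bash
python3 -m jog '[{"fingers":0.0,"x":0.0,"y":-0.006,"z":0.04,"rx":0.0,"ry":0.0,"rz":0.0},{"fingers":0.0,"x":0.0,"y":-0.006,"z":0.04,"rx":0.0,"ry":0.0,"rz":0.0},{"fingers":0.0,"x":0.0,"y":0.0,"z":0.03,"rx":0.0,"ry":0.0,"rz":0.0},{"fingers":0.0,"x":0.0,"y":0.0,"z":0.014,"rx":0.0,"ry":0.0,"rz":0.0},{"fingers":0.0,"x":0.012,"y":0.0,"z":0.0,"rx":0.0,"ry":0.0,"rz":0.0},{"fingers":0.0,"x":0.01,"y":0.0,"z":0.0,"rx":0.0,"ry":0.0,"rz":0.0},{"fingers":0.0,"x":0.01,"y":0.0,"z":0.0,"rx":0.0,"ry":0.0,"rz":0.0},{"fingers":0.0,"x":0.01,"y":0.0,"z":0.0,"rx":0.0,"ry":0.0,"rz":0.0}]'; python3 -c "
from h import *
go(-24,-31,27)"
```

```text
clock: 4.47
tcp_pos: [0.5844, -0.1583, 0.0284]
orientation: [2.348, 2.084, 0.001]
contact_force: [-1.1, -2.8, 1.9]
grip_width: -0.0001
gripper_force: 1.2
t 4.47 jig [-23.3 -78.2  28.4] shift tool mm [47.2 -0.5  1.3] tool-y yaw vs jig deg 0.13 tilt [ 0.002 -0.001 -1.   ]
```

```bash
python3 -m jog '[{"fingers":0.0,"x":0.008,"y":0.0,"z":0.0,"rx":0.0,"ry":0.0,"rz":0.0},{"fingers":0.0,"x":0.008,"y":0.0,"z":0.0,"rx":0.0,"ry":0.0,"rz":0.0},{"fingers":0.0,"x":0.008,"y":0.0,"z":0.0,"rx":0.0,"ry":0.0,"rz":0.0},{"fingers":0.0,"x":0.007,"y":0.0,"z":0.0,"rx":0.0,"ry":0.0,"rz":0.0},{"fingers":0.0,"x":0.005,"y":0.0,"z":0.0,"rx":0.0,"ry":0.0,"rz":0.0},{"fingers":0.0,"x":0.004,"y":0.0,"z":0.0,"rx":0.0,"ry":0.0,"rz":0.0}]'; python3 -c "
from h import *
go(-24,-31,27)"; python3 -m jog '[{"fingers":0.0,"x":0.003,"y":0.0,"z":0.0,"rx":0.0,"ry":0.0,"rz":0.0},{"fingers":0.0,"x":0.002,"y":0.0,"z":0.0,"rx":0.0,"ry":0.0,"rz":0.0}]'; python3 -c "
from h import *
go(-24,-31,27)"
```

```text
clock: 5.22
tcp_pos: [0.5882, -0.1185, 0.0272]
orientation: [-2.35, -2.085, 0.0]
contact_force: [0.7, -1.9, 1.6]
grip_width: 0.0003
gripper_force: 1.1
t 5.22 jig [-24.3 -38.2  27.2] shift tool mm [7.2 0.3 0.2] tool-y yaw vs jig deg 0.13 tilt [-0.  0. -1.]
clock: 5.48
tcp_pos: [0.5888, -0.1137, 0.0272]
orientation: [-2.35, -2.085, 0.0]
contact_force: [-0.2, -2.8, 0.5]
grip_width: -0.0
gripper_force: 1.0
t 5.47 jig [-24.4 -33.4  27.2] shift tool mm [2.4 0.4 0.2] tool-y yaw vs jig deg 0.12 tilt [-0.  0. -1.]
```

```bash
python3 -m jog '[{"fingers":0.0,"x":0.002,"y":0.0,"z":0.0,"rx":0.0,"ry":0.0,"rz":0.0},{"fingers":0.0,"x":0.002,"y":0.0,"z":0.0,"rx":0.0,"ry":0.0,"rz":0.0}]'; python3 -m jog '[{"fingers":0.0,"x":0.0015,"y":0.0,"z":0.0,"rx":0.0,"ry":0.0,"rz":0.0},{"fingers":0.0,"x":0.0,"y":0.0,"z":0.0,"rx":0.0,"ry":0.0,"rz":0.0}]'; python3 -c "
from h import *
go(-24,-31,27)"
```

```text
clock: 5.72
tcp_pos: [0.5893, -0.1097, 0.0272]
orientation: [-2.35, -2.085, 0.0]
contact_force: [-0.9, -1.6, 1.5]
grip_width: -0.0
gripper_force: 0.9
clock: 5.98
tcp_pos: [0.5893, -0.1091, 0.0273]
orientation: [2.35, 2.084, -0.001]
contact_force: [-0.7, -4.8, 0.2]
grip_width: 0.0001
gripper_force: 2.2
t 5.97 jig [-24.4 -28.7  27.3] shift tool mm [-2.3  0.4  0.3] tool-y yaw vs jig deg 0.09 tilt [-0.    -0.001 -1.   ]
```

```bash
python3 -m jog '[{"fingers":0.0,"x":0.002,"y":0.0,"z":0.0,"rx":0.0,"ry":0.0,"rz":0.0},{"fingers":0.0,"x":0.0,"y":0.0,"z":0.0,"rx":0.0,"ry":0.0,"rz":0.0}]';python3 -m jog '[{"fingers":0.0,"x":0.002,"y":0.0,"z":0.0,"rx":0.0,"ry":0.0,"rz":0.0},{"fingers":0.0,"x":0.0,"y":0.0,"z":0.0,"rx":0.0,"ry":0.0,"rz":0.0}]'; python3 -c "
from h import *
go(-24,-31,27)
im,d=r.grab_frame('top');cv2.imwrite('pics/top2.png',cv2.resize(im[80:280,240:420,::-1],None,fx=3,fy=3,interpolation=2))"
```

```text
clock: 6.22
tcp_pos: [0.5893, -0.109, 0.0273]
orientation: [2.35, 2.081, -0.003]
contact_force: [-0.3, -8.0, -0.4]
grip_width: -0.0001
gripper_force: 4.3
clock: 6.48
tcp_pos: [0.5893, -0.109, 0.0274]
orientation: [2.35, 2.079, -0.005]
contact_force: [-1.0, -12.4, -0.8]
grip_width: -0.0002
gripper_force: 6.2
t 6.47 jig [-24.4 -28.6  27.4] shift tool mm [-2.4  0.4  0.4] tool-y yaw vs jig deg -0.06 tilt [ 0.    -0.005 -1.   ]
```

View pics/top2.png

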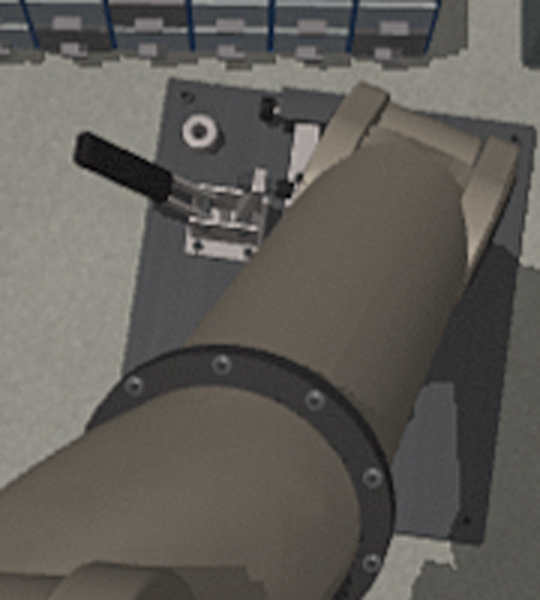

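```bash
python3 -m jog '[{"fingers":0.0,"x":-0.022,"y":0.0,"z":0.0,"rx":0.0,"ry":0.0,"rz":0.0},{"fingers":0.0,"x":0.0,"y":-0.04,"z":0.0,"rx":0.0,"ry":0.0,"rz":0.0},{"fingers":0.0,"x":0.0,"y":-0.04,"z":0.0,"rx":0.0,"ry":0.0,"rz":0.0},{"fingers":0.0,"x":0.0,"y":-0.04,"z":0.0,"rx":0.0,"ry":0.0,"rz":0.0},{"fingers":0.0,"x":0.0,"y":0.0,"z":0.0,"rx":0.0,"ry":0.0,"rz":0.0}]'; python3 -c "
from h import *
go(-145,0,26)
print(r.get_obs()['contact_force'])
im,d=r.grab_frame('wrist');cv2.imwrite('pics/w2.png',im[:,:,::-1])"
```

```text
clock: 7.15
tcp_pos: [0.4646, -0.1104, 0.0269]
orientation: [-2.347, -2.082, 0.002]
contact_force: [0.5, 0.0, -0.3]
grip_width: -0.0002
gripper_force: 0.0
t 7.15 jig [-148.1  -45.2   26.9] shift tool mm [45.2  3.2  1. ] tool-y yaw vs jig deg 0.12 tilt [-0.004  0.002 -1.   ]
[ 0.54162084  0.0272322  -0.30570633]
```

View pics/w2.png

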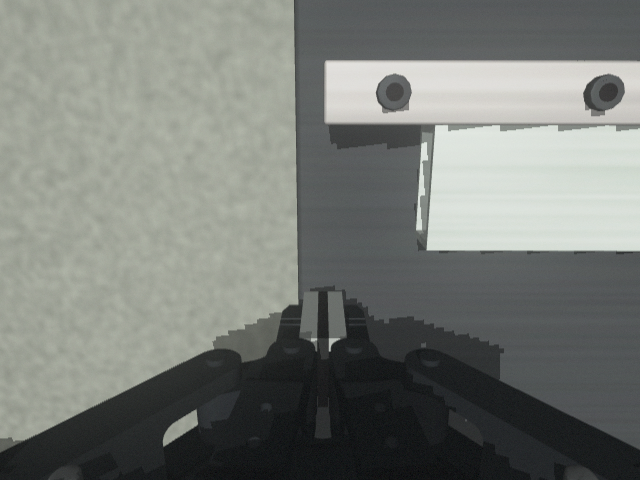

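The rail lies flat along the fence; its near end is at about (425,185) with the fingers clear to the left. Now push it on its end.

```bash
python3 -m jog '[{"fingers":0.0,"x":0.023,"y":0.0,"z":0.0,"rx":0.0,"ry":0.0,"rz":0.0},{"fingers":0.0,"x":0.022,"y":0.0,"z":0.0,"rx":0.0,"ry":0.0,"rz":0.0},{"fingers":0.0,"x":0.0,"y":0.012,"z":0.0,"rx":0.0,"ry":0.0,"rz":0.0},{"fingers":0.0,"x":0.0,"y":0.008,"z":0.0,"rx":0.0,"ry":0.0,"rz":0.0},{"fingers":0.0,"x":0.0,"y":0.008,"z":0.0,"rx":0.0,"ry":0.0,"rz":0.0},{"fingers":0.0,"x":0.0,"y":0.008,"z":0.0,"rx":0.0,"ry":0.0,"rz":0.0},{"fingers":0.0,"x":0.0,"y":0.008,"z":0.0,"rx":0.0,"ry":0.0,"rz":0.0},{"fingers":0.0,"x":0.0,"y":0.008,"z":0.0,"rx":0.0,"ry":0.0,"rz":0.0}]'; python3 -c "
from h import *
go(-68,0,26)"
```

```text
clock: 8.2
tcp_pos: [0.5245, -0.0744, 0.0272]
orientation: [-2.35, -2.082, 0.002]
contact_force: [-4.5, 1.0, 4.5]
grip_width: 0.0003
gripper_force: 3.2
t 8.2 jig [-93.   -2.2  27.2] shift tool mm [ 2.2 25.   1.2] tool-y yaw vs jig deg 0.04 tilt [-0.002  0.    -1.   ]
```

```bash
python3 -m jog '[{"fingers":0.0,"x":0.0,"y":0.008,"z":0.0,"rx":0.0,"ry":0.0,"rz":0.0},{"fingers":0.0,"x":0.0,"y":0.006,"z":0.0,"rx":0.0,"ry":0.0,"rz":0.0},{"fingers":0.0,"x":0.0,"y":0.003,"z":0.0,"rx":0.0,"ry":0.0,"rz":0.0}]'; python3 -m jog '[{"fingers":0.0,"x":0.0,"y":0.002,"z":0.0,"rx":0.0,"ry":0.0,"rz":0.0},{"fingers":0.0,"x":0.0,"y":0.002,"z":0.0,"rx":0.0,"ry":0.0,"rz":0.0},{"fingers":0.0,"x":0.0,"y":0.002,"z":0.0,"rx":0.0,"ry":0.0,"rz":0.0}]'; python3 -c "
from h import *
go(-68,0,26)"
```

```text
clock: 8.57
tcp_pos: [0.5421, -0.0761, 0.0273]
orientation: [-2.351, -2.084, 0.001]
contact_force: [-5.4, 0.3, 5.5]
grip_width: -0.0001
gripper_force: 3.0
clock: 8.95
tcp_pos: [0.5475, -0.0763, 0.0273]
orientation: [-2.349, -2.084, 0.001]
contact_force: [-4.4, 0.2, 5.8]
grip_width: 0.0
gripper_force: 3.0
t 8.95 jig [-69.8  -1.3  27.3] shift tool mm [1.3 1.8 1.3] tool-y yaw vs jig deg 0.11 tilt [-0.001  0.    -1.   ]
```

```bash
for i in 1 2 3; do python3 -m jog '[{"fingers":0.0,"x":0.0,"y":0.002,"z":0.0,"rx":0.0,"ry":0.0,"rz":0.0},{"fingers":0.0,"x":0.0,"y":0.002,"z":0.0,"rx":0.0,"ry":0.0,"rz":0.0}]' | grep -E "tcp_pos|contact"; done
```

```text
tcp_pos: [0.5515, -0.0768, 0.0273]
contact_force: [-5.0, 0.4, 5.0]
tcp_pos: [0.555, -0.0772, 0.0272]
contact_force: [-8.3, 2.0, 8.6]
tcp_pos: [0.5554, -0.0772, 0.0269]
contact_force: [-18.1, 2.9, 19.7]
```

```bash
python3 -m jog '[{"fingers":0.0,"x":0.0,"y":-0.02,"z":0.0,"rx":0.0,"ry":0.0,"rz":0.0},{"fingers":0.0,"x":-0.03,"y":0.0,"z":0.0,"rx":0.0,"ry":0.0,"rz":0.0},{"fingers":0.0,"x":-0.03,"y":0.0,"z":0.0,"rx":0.0,"ry":0.0,"rz":0.0},{"fingers":0.0,"x":0.0,"y":0.0,"z":0.0,"rx":0.0,"ry":0.0,"rz":0.0}]'; python3 -c "
from h import *
go(30,-36,26)
print(r.get_obs()['contact_force'])
im,d=r.grab_frame('wrist');cv2.imwrite('pics/w3.png',im[:,:,::-1])"
```

```text
clock: 10.2
tcp_pos: [0.5333, -0.1381, 0.0276]
orientation: [2.352, 2.078, 0.0]
contact_force: [0.4, 0.5, -0.6]
grip_width: -0.0002
gripper_force: 0.0
t 10.2 jig [-76.5 -64.3  27.6] shift tool mm [ 28.6 106.4   1.8] tool-y yaw vs jig deg -0.13 tilt [ 0.002 -0.002 -1.   ]
[ 0.40273068  0.49304721 -0.57634713]
```

View pics/w3.png

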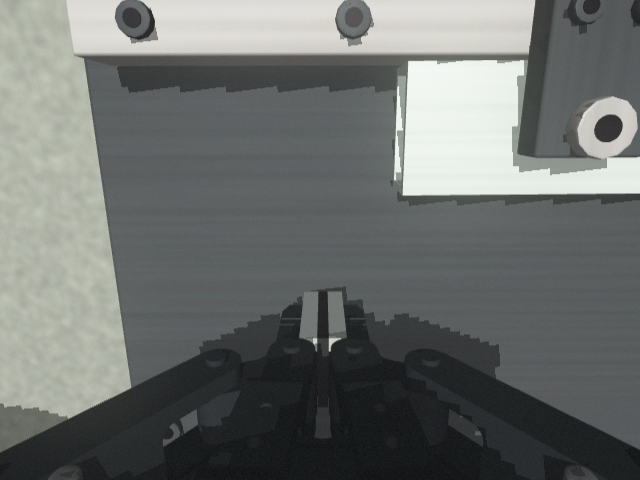

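The rail still lies along the fence; its near end is at about (400,130). Square it up with one more side press near its middle, and look at the stop end on the way.

```bash
python3 -m jog '[{"fingers":0.0,"x":0.0,"y":0.04,"z":0.0,"rx":0.0,"ry":0.0,"rz":0.0},{"fingers":0.0,"x":0.0,"y":0.04,"z":0.0,"rx":0.0,"ry":0.0,"rz":0.0},{"fingers":0.0,"x":0.0,"y":0.03,"z":0.0,"rx":0.0,"ry":0.0,"rz":0.0},{"fingers":0.0,"x":0.02,"y":0.0,"z":0.0,"rx":0.0,"ry":0.0,"rz":0.0},{"fingers":0.0,"x":0.01,"y":0.0,"z":0.0,"rx":0.0,"ry":0.0,"rz":0.0},{"fingers":0.0,"x":0.004,"y":0.0,"z":0.0,"rx":0.0,"ry":0.0,"rz":0.0},{"fingers":0.0,"x":0.003,"y":0.0,"z":0.0,"rx":0.0,"ry":0.0,"rz":0.0},{"fingers":0.0,"x":0.0,"y":0.0,"z":0.0,"rx":0.0,"ry":0.0,"rz":0.0}]'; python3 -m jog '[{"fingers":0.0,"x":0.002,"y":0.0,"z":0.0,"rx":0.0,"ry":0.0,"rz":0.0},{"fingers":0.0,"x":0.0,"y":0.0,"z":0.0,"rx":0.0,"ry":0.0,"rz":0.0}]'; python3 -c "
from h import *
go(30,-36,26)"
```

```text
clock: 11.25
tcp_pos: [0.6455, -0.1159, 0.0277]
orientation: [2.349, 2.078, -0.006]
contact_force: [0.3, -10.6, -2.3]
grip_width: 0.0003
gripper_force: 5.4
clock: 11.5
tcp_pos: [0.6455, -0.1158, 0.0278]
orientation: [2.349, 2.076, -0.007]
contact_force: [0.0, -14.6, -1.7]
grip_width: 0.0001
gripper_force: 7.1
t 11.5 jig [ 32.2 -28.6  27.8] shift tool mm [-7.4 -2.2  1.8] tool-y yaw vs jig deg -0.11 tilt [ 0.001 -0.008 -1.   ]
```

```bash
python3 -m jog '[{"fingers":0.0,"x":-0.02,"y":0.0,"z":0.0,"rx":0.0,"ry":0.0,"rz":0.0},{"fingers":0.0,"x":-0.04,"y":0.02,"z":-0.02,"rx":0.0,"ry":0.0,"rz":0.0},{"fingers":0.0,"x":-0.02,"y":0.03,"z":-0.05,"rx":0.0,"ry":0.0,"rz":0.0},{"fingers":0.0,"x":0.0,"y":0.0,"z":-0.02,"rx":0.0,"ry":0.0,"rz":0.0},{"fingers":0.0,"x":0.0,"y":0.0,"z":0.0,"rx":0.0,"ry":0.0,"rz":0.0}]'; python3 -c "
from h import *
go(50,165,200)
im,d=r.grab_frame('wrist');cv2.imwrite('pics/w4.png',im[:,:,::-1])
for t in ['stop','clamp_grip','clamp_hinge']:print(t,best(r.landmark_of,t,'wrist',1))"
```

```text
clock: 12.12
tcp_pos: [0.6872, -0.1935, 0.1185]
orientation: [2.349, 2.086, 0.003]
contact_force: [0.4, 0.4, -0.1]
grip_width: 0.0003
gripper_force: 0.0
t 12.12 jig [  83.  -100.7  118.5] shift tool mm [265.9 -32.1 -81.2] tool-y yaw vs jig deg 0.17 tilt [ 0.002  0.001 -1.   ]
stop [([0.751, -0.08, 0.0176], 0.89)]
clamp_grip []
clamp_hinge [([0.6203, -0.0694, 0.0368], 0.68)]
```

View pics/w4.png

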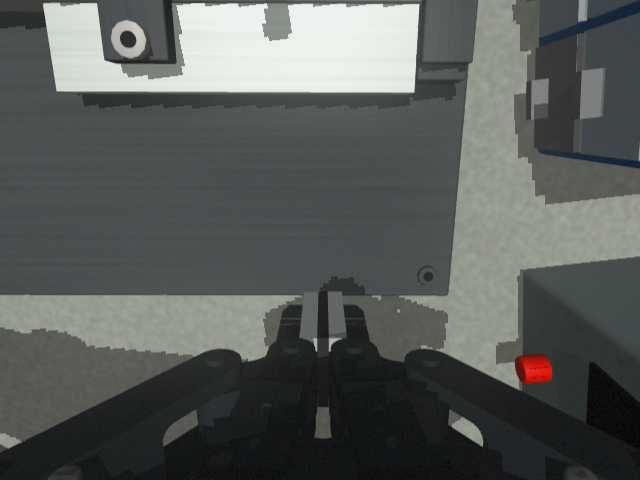

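The rail's far end meets the stop block at (418,60) and its side runs along the fence: seated. Now the clamp.

```bash
python3 -m jog '[{"fingers":0.0,"x":0.0,"y":0.0,"z":-0.06,"rx":0.0,"ry":0.0,"rz":0.0},{"fingers":0.0,"x":0.0,"y":0.0,"z":-0.022,"rx":0.0,"ry":0.0,"rz":0.0},{"fingers":0.0,"x":0.05,"y":-0.01,"z":0.0,"rx":0.0,"ry":0.0,"rz":0.0},{"fingers":0.0,"x":0.05,"y":-0.01,"z":0.0,"rx":0.0,"ry":0.0,"rz":0.0},{"fingers":0.0,"x":0.05,"y":-0.01,"z":0.0,"rx":0.0,"ry":0.0,"rz":0.0},{"fingers":0.0,"x":0.05,"y":-0.003,"z":0.0,"rx":0.0,"ry":0.0,"rz":0.0},{"fingers":0.0,"x":0.043,"y":0.0,"z":0.0,"rx":0.0,"ry":0.0,"rz":0.0},{"fingers":0.0,"x":0.0,"y":0.0,"z":0.02,"rx":0.0,"ry":0.0,"rz":0.0}]'; python3 -c "
from h import *
go(50,142,140)
r.grab_frame('scene');p=best(r.landmark_of,'clamp_grip','scene',1)
print(p)"
```

```text
clock: 13.32
tcp_pos: [0.6833, 0.0576, 0.1785]
orientation: [-2.339, -2.094, -0.004]
contact_force: [1.2, 0.2, -0.4]
grip_width: -0.0
gripper_force: 0.0
t 13.32 jig [ 48.7 148.1 178.5] shift tool mm [-6.3  1.3 38.5] tool-y yaw vs jig deg 0.62 tilt [ 0.001  0.003 -1.   ]
[([0.6878, 0.0611, 0.1278], 0.76)]
```

```bash
python3 -m jog '[{"fingers":0.0,"x":-0.006,"y":0.002,"z":0.025,"rx":0.0,"ry":0.0,"rz":0.0},{"fingers":0.0,"x":0.0,"y":0.0,"z":0.013,"rx":0.0,"ry":0.0,"rz":0.0},{"fingers":0.0,"x":0.0,"y":0.0,"z":0.008,"rx":0.0,"ry":0.0,"rz":0.0},{"fingers":0.0,"x":0.004,"y":0.0,"z":0.006,"rx":0.0,"ry":0.0,"rz":0.0},{"fingers":0.0,"x":0.006,"y":0.0,"z":0.006,"rx":0.0,"ry":0.0,"rz":0.0},{"fingers":0.0,"x":0.006,"y":0.0,"z":0.006,"rx":0.0,"ry":0.0,"rz":0.0}]'; python3 -c "
from h import *
go(50,170,113)"
```

```text
clock: 14.18
tcp_pos: [0.6866, 0.0609, 0.1155]
orientation: [2.349, 2.085, 0.001]
contact_force: [-0.0, -0.7, 1.5]
grip_width: -0.0004
gripper_force: 1.1
t 14.18 jig [ 51.6 151.8 115.5] shift tool mm [18.2 -1.6  2.5] tool-y yaw vs jig deg 0.14 tilt [ 0.001  0.    -1.   ]
```

```bash
python3 -m jog '[{"fingers":0.0,"x":0.006,"y":0.0,"z":0.007,"rx":0.0,"ry":0.0,"rz":0.0},{"fingers":0.0,"x":0.005,"y":0.0,"z":0.007,"rx":0.0,"ry":0.0,"rz":0.0},{"fingers":0.0,"x":0.004,"y":0.0,"z":0.007,"rx":0.0,"ry":0.0,"rz":0.0},{"fingers":0.0,"x":0.004,"y":0.0,"z":0.007,"rx":0.0,"ry":0.0,"rz":0.0},{"fingers":0.0,"x":0.003,"y":0.0,"z":0.007,"rx":0.0,"ry":0.0,"rz":0.0},{"fingers":0.0,"x":0.003,"y":0.0,"z":0.007,"rx":0.0,"ry":0.0,"rz":0.0}]'; python3 -c "
from h import *
go(50,183,61)"
```

```text
clock: 14.92
tcp_pos: [0.689, 0.0851, 0.0727]
orientation: [-2.35, -2.085, 0.001]
contact_force: [-0.2, -1.7, 0.6]
grip_width: 0.0
gripper_force: 0.7
t 14.93 jig [ 51.1 176.   72.7] shift tool mm [ 7.  -1.  11.7] tool-y yaw vs jig deg 0.11 tilt [-0.001 -0.    -1.   ]
```

```bash
python3 -m jog '[{"fingers":0.0,"x":0.004,"y":0.0,"z":0.005,"rx":0.0,"ry":0.0,"rz":0.0},{"fingers":0.0,"x":0.003,"y":0.0,"z":0.004,"rx":0.0,"ry":0.0,"rz":0.0},{"fingers":0.0,"x":0.0,"y":0.0,"z":0.002,"rx":0.0,"ry":0.0,"rz":0.0},{"fingers":0.0,"x":0.0,"y":0.0,"z":0.0,"rx":0.0,"ry":0.0,"rz":0.0}]'; for i in 1 2 3; do python3 -m jog '[{"fingers":0.0,"x":0.0,"y":0.0,"z":0.002,"rx":0.0,"ry":0.0,"rz":0.0},{"fingers":0.0,"x":0.0,"y":0.0,"z":0.0,"rx":0.0,"ry":0.0,"rz":0.0}]' | grep -E "tcp_p|contact"; done
```

```text
clock: 15.42
tcp_pos: [0.6899, 0.0926, 0.0621]
orientation: [-2.349, -2.085, -0.0]
contact_force: [-0.6, 0.5, 0.1]
grip_width: -0.0
gripper_force: 0.0
tcp_pos: [0.6902, 0.0923, 0.0614]
contact_force: [-3.2, -0.1, 8.0]
tcp_pos: [0.6903, 0.0923, 0.0611]
contact_force: [-7.6, 1.0, 18.3]
tcp_pos: [0.6904, 0.0923, 0.0608]
contact_force: [-12.2, 1.0, 29.3]
```

Firm stop at z = 61 mm, which is the level handle. Release and check.

```bash
python3 -m jog '[{"fingers":0.0,"x":0.0,"y":0.0,"z":-0.02,"rx":0.0,"ry":0.0,"rz":0.0},{"fingers":0.0,"x":0.0,"y":0.0,"z":-0.05,"rx":0.0,"ry":0.0,"rz":0.0},{"fingers":0.0,"x":0.0,"y":0.0,"z":-0.06,"rx":0.0,"ry":0.0,"rz":0.0},{"fingers":0.0,"x":0.05,"y":-0.02,"z":-0.02,"rx":0.0,"ry":0.0,"rz":0.0},{"fingers":0.0,"x":0.06,"y":-0.02,"z":0.0,"rx":0.0,"ry":0.0,"rz":0.0},{"fingers":0.0,"x":0.06,"y":-0.02,"z":0.0,"rx":0.0,"ry":0.0,"rz":0.0},{"fingers":0.0,"x":0.06,"y":-0.02,"z":0.0,"rx":0.0,"ry":0.0,"rz":0.0},{"fingers":0.0,"x":0.0,"y":0.0,"z":0.0,"rx":0.0,"ry":0.0,"rz":0.0}]'; python3 -c "
from h import *
im,d=r.grab_frame('top');cv2.imwrite('pics/top3.png',cv2.resize(im[80:280,220:460,::-1],None,fx=3,fy=3,interpolation=2))
for t in['clamp_grip','clamp_foot','rail','rail_near','rail_far','stop','offcut','bush']:
  for p,s in best(r.landmark_of,t,'top',2):
    d=np.array(p[:2])-C;c,s_=np.cos(A),np.sin(A);print(t,s,'jig',((c*d[0]+s_*d[1])*1000).round(1),((-s_*d[0]+c*d[1])*1000).round(1),p[2])"
```

```text
clock: 17.18
tcp_pos: [0.6351, 0.3366, 0.2056]
orientation: [-2.335, -2.095, -0.002]
contact_force: [0.1, -1.2, -0.3]
grip_width: -0.0
gripper_force: 0.0
clamp_grip 0.75 jig 55.4 188.3 0.0631
clamp_foot 0.8 jig 52.3 0.3 0.0381
rail 0.66 jig 38.5 -1.5 0.0186
rail 0.62 jig -241.9 255.8 0.0042
rail_near 0.97 jig -271.4 -205.2 -0.0019
rail_near 0.88 jig -194.5 332.1 0.0021
rail_far 0.93 jig -260.4 170.1 0.0036
rail_far 0.86 jig -413.1 -317.4 0.0034
stop 0.97 jig 127.8 26.9 0.0147
offcut 0.7 jig -100.2 97.7 0.0127
offcut 0.37 jig 128.3 24.4 0.0151
bush 0.65 jig 114.3 107.0 0.0158
bush 0.26 jig -98.1 469.8 -0.0014
```

View pics/top3.png

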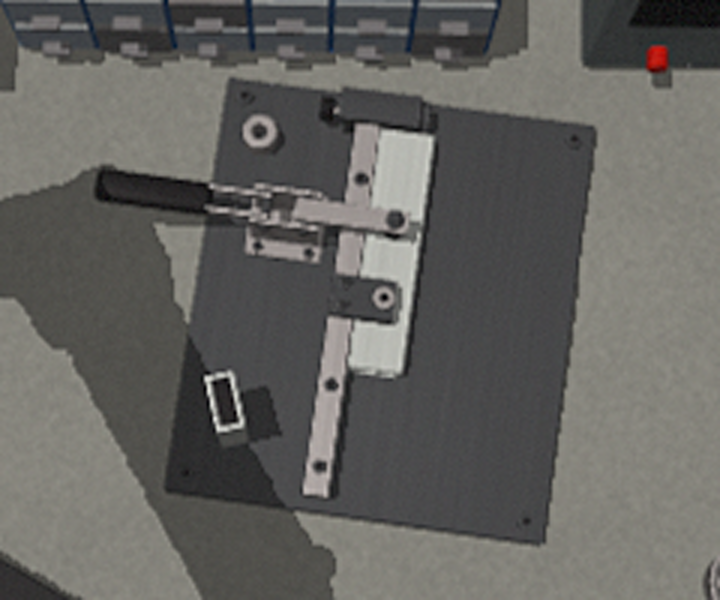

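The rail lies flat along the fence with its far end at the stop, at crop pixel (405,130). The clamp is down: handle level at (155,190), foot on the rail at (395,220). The bystanders I can see, the offcut and the bush, have not moved.

```bash
python3 -c "
from bench import r
print(r.hand_in())"
```

```text
the job is handed in; nothing more can be done
None
```

The rail is flat against the fence and up against the end stop, the toggle clamp is pressed fully down onto it, and the job was handed in at about 17 s on the clock; no verdict came back.

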